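# Snap the feed pail's lid shut all round

## Task

The lid lies on the white feed pail but has not been snapped shut: most sections of its slotted green rim still stand up. Press the raised sections down one after another around the rim until all six have clicked home and the rim is level all round. Leave the pail standing where it is, without lifting, tipping or shoving it, and do not disturb the things lying about.

Things in the scene. Friction and masses are not known exactly. Their poses are not given: they have to be found in the camera images.
- pail: The feed pail: loose, filled, round, white plastic, 1 to 2 kg, on a 4 mm thick grey mat, with a plain green press-on lid. Base 152 mm across, lid 179 mm across, 150 mm from its base to the top of the shut lid. Origin at the centre of the underside, z up its axis. Lid section 1 lies on its +x, section 2 at 60 degrees anticlockwise from it seen from above, and so on. A wire handle hangs at its side.
- lid_centre (a point): Centre of the lid's fixed middle panel, 146 mm above the pail's base. Around it the lid's rim, from 60 to 90 mm from the axis, is cut by narrow slots into six equal sections of 60 degrees, each hinged along its inner edge (60 mm from the axis, 148 mm above the pail's base). The middle panel lies 2 to 4 mm lower than the shut rim. Section 1 has a small pull tab, 13 mm out
- sec1_press (a point): Point to press on section 1 of the rim: on its top face, half-way along its arc, 82 mm from the pail's axis (22 mm out from the section's hinge). 150 mm above the pail's base when the section is shut, about 6 mm higher when it stands fully proud
- sec1 (a joint): How far section 1 is pressed, rad: 0 = proud (tilted up 0.27 rad, outer edge 8 mm high), 0.27 = snapped home, level. Its skirt must snap over the pail's bead: pressed at its press point it resists with about 12 N at first, gives way at half travel, snaps home by itself and is then solid. It stays home when let go; released before half-way it springs back up
- sec2_press (a point): Point to press on section 2 of the rim: on its top face, half-way along its arc, 82 mm from the pail's axis (22 mm out from the section's hinge). 150 mm above the pail's base when the section is shut, about 6 mm higher when it stands fully proud
- sec2 (a joint): How far section 2 is pressed, rad: 0 = proud (tilted up 0.27 rad, outer edge 8 mm high), 0.27 = snapped home, level. Its skirt must snap over the pail's bead: pressed at its press point it resists with about 12 N at first, gives way at half travel, snaps home by itself and is then solid. It stays home when let go; released before half-way it springs back up
- sec3_press (a point): Point to press on section 3 of the rim: on its top face, half-way along its arc, 82 mm from the pail's axis (22 mm out from the section's hinge). 150 mm above the pail's base when the section is shut, about 6 mm higher when it stands fully proud
- sec3 (a joint): How far section 3 is pressed, rad: 0 = proud (tilted up 0.27 rad, outer edge 8 mm high), 0.27 = snapped home, level. Its skirt must snap over the pail's bead: pressed at its press point it resists with about 12 N at first, gives way at half travel, snaps home by itself and is then solid. It stays home when let go; released before half-way it springs back up
- sec4_press (a point): Point to press on section 4 of the rim: on its top face, half-way along its arc, 82 mm from the pail's axis (22 mm out from the section's hinge). 150 mm above the pail's base when the section is shut, about 6 mm higher when it stands fully proud
- sec4 (a joint): How far section 4 is pressed, rad: 0 = proud (tilted up 0.27 rad, outer edge 8 mm high), 0.27 = snapped home, level. Its skirt must snap over the pail's bead: pressed at its press point it resists with about 12 N at first, gives way at half travel, snaps home by itself and is then solid. It stays home when let go; released before half-way it springs back up
- sec5_press (a point): Point to press on section 5 of the rim: on its top face, half-way along its arc, 82 mm from the pail's axis (22 mm out from the section's hinge). 150 mm above the pail's base when the section is shut, about 6 mm higher when it stands fully proud
- sec5 (a joint): How far section 5 is pressed, rad: 0 = proud (tilted up 0.27 rad, outer edge 8 mm high), 0.27 = snapped home, level. Its skirt must snap over the pail's bead: pressed at its press point it resists with about 12 N at first, gives way at half travel, snaps home by itself and is then solid. It stays home when let go; released before half-way it springs back up
- sec6_press (a point): Point to press on section 6 of the rim: on its top face, half-way along its arc, 82 mm from the pail's axis (22 mm out from the section's hinge). 150 mm above the pail's base when the section is shut, about 6 mm higher when it stands fully proud
- sec6 (a joint): How far section 6 is pressed, rad: 0 = proud (tilted up 0.27 rad, outer edge 8 mm high), 0.27 = snapped home, level. Its skirt must snap over the pail's bead: pressed at its press point it resists with about 12 N at first, gives way at half travel, snaps home by itself and is then solid. It stays home when let go; released before half-way it springs back up
- scoop: Loose aluminium feed scoop, a 100 mm long half-round trough with a round handle, 190 mm in all, 36 mm high; origin under the trough, 30 mm ahead of its rear wall
- pot: Loose empty terracotta pot, 86 mm across, 80 mm high; origin at the centre of its base
- jar: Loose amber jar, 52 mm across, 75 mm high; origin at the centre of its base
- dibber: Loose wooden T-handled dibber lying flat, 180 mm long, 20 mm thick; origin under the middle of its shaft
- labels: Loose bundle of white plant labels, about 125 x 16 x 10 mm, lying flat; origin under its centre
- snips: Loose pair of snips lying flat, 165 mm long, 12 mm thick; origin under its pivot
- cells: Loose black six-cell pack with seedlings, 90 x 126 x 45 mm; origin at the centre of its base

How it is judged:
By the outcome, as a careful person would: the job done as asked, in the order asked, and still so for the second after the job is handed in, with the robot touching nothing.
It also fails if it takes over 56 s, if anything falls off the work surface, if the arm or the gripper's body presses on something with over 40 N, if the wrist force passes 120 N, or if a joint passes its speed limit or range.

## Robot

A 6-joint arm with a two-finger parallel gripper is mounted at the origin on the work surface. World frame = base frame: x ahead of the robot, y to its left, z up, the work surface at z = 0. Lengths are in m, angles in rad, forces in N, time in s.
With the tool pointing down it reaches from about 0.425 to 1.125 m from the base axis. Payload 14.9 kg.
Tool frame: the origin (TCP) lies midway between the tips of the shut fingers; the grasp point (between the pads) lies 19 mm behind it (robot.pinch_z is the distance from the TCP to the grasp point, in m); z points along the fingers, y is the line along which they close (so a half turn about z gives the same grasp; the last joint's range is limited). The gripper opens to 91 mm and grips with 3 to 60 N. Pads are 32 mm wide; open, the fingers measure 118 mm over their backs; the gripper's body (76 mm by 178 mm) begins 60 mm behind the grasp point.
Start: joints at [-1.239, 0.379, 1.734, -0, 1.028, -0.033], TCP at [0.25, -0.654, 0.214] pointing down, gripper open.
Joint ranges: [-2.77, 2.77], [-0.74, 2.19], [0, 2.66], [-1.06, 4.2], [0.31, 2.87], [-3.08, 3.08]. Speed limits (rad/s): [1.89, 1.89, 2.39, 3.14, 3.14, 3.14].

## Interface

Orientations are given as a unit quaternion [w, x, y, z].
In Python, from rig import robot gives the robot as it stands. The module is installed in compiled form; this text tells all that it offers.
- The arm moves only by the shell command python3 -m handwheel 'ROWS' [OPENING] [FORCE]. ROWS is JSON, a list of rows, each a list of 4 numbers: the shift along the tool's x, y, z in mm, then the turn about the tool's z in rad. In form: [[tx, ty, tz, turn], ...]. A call has 1 to 10 rows; each row is the pose to reach, as a shift and turn from the pose commanded when the call began, along the tool's axes at that moment; what a row does not reach only later rows make up. A row lasts 1/10 s, in which the tool goes at most 50 mm and 8.59 degrees, less where a joint would pass 70% of its speed; a pose out of reach is approached as far as the arm can. A call with a gripper value outside its range is refused whole. OPENING is the opening, from 0 (shut) to 1 (fully open), set as the call begins (- or left out, the last holds). The fingers move at their own pace and stop on an object; FORCE is the grip in N (left out, the last holds). Time passes only in rows, so rows that repeat a pose let the fingers close. It gives the time, the measured TCP pose, the force, the opening and the grip force at its end, in the units of the state.
- robot.sense(): the state, without advancing time (a new reading comes with each control period).
- robot.get_image(name): name is "side" or "top"; returns a dict with "color" (384x512x3 uint8, red, green, blue), "camera_matrix" (3x3 intrinsics, pixels), "k1" (the pictures are not rectified: a ray, as slopes to the right and down, at radius r is drawn at 1 + k1 r^2 times it, then the intrinsics apply), "camera_from_world" (4x4, takes a point from world to camera coordinates). Camera axes: x right, y down, z forward; pixel columns grow to the right and rows downward; lengths in m; the calibration is good to about 2 mm. A picture is of the moment at which its call begins. There is no depth.
- robot.job_done(): hands the job in; it is judged then, once.
The state is a dict: "time_s": time; "joint_pos": joint angles; "qd": joint speeds; "joint_efforts": joint torques, N m; "position": TCP position; "tool_rot": TCP orientation; "contact_force": force on the tool from outside, world axes, zero at the start; "wrist_torque": the same for the moment, N m; "width": finger opening in m; "gripper_force": force on a finger pad.
Only numpy, scipy, OpenCV 4.12 (cv2) and the standard library are available. Lean on these libraries where they do the work, as an engineer would, in place of code of your own. Each camera call takes 0.05 s, during which the arm holds its last target. There are 200 camera calls.

## Working session

There is one attempt and no reset: what is moved stays moved. The work goes in short steps, Python scripts to look and compute and a shell command to move; the robot and the scene stay as the last step left them, time stands still between calls to the robot, and variables do not carry over. Pictures are saved under pics/ and viewed, at most 10 in all, crops included, and the job is handed in when it is done.

```bash
mkdir -p pics
python3 - <<'E'
from rig import robot
import cv2,pickle,numpy as np
np.set_printoptions(precision=4,suppress=True)
d={}
for n in("side","top"):
    r=robot.get_image(n);d[n]=r;cv2.imwrite(f"pics/{n}0.png",r["color"][:,:,::-1])
    print(n,r["camera_matrix"],r["k1"],r["camera_from_world"])
pickle.dump(d,open("d0.pkl","wb"))
print(robot.sense())
E
```

```text
side [[440.5607   0.     254.1821]
 [  0.     440.5607 193.9427]
 [  0.       0.       1.    ]] -0.12872931966296425 [[-0.9638 -0.2666  0.008   0.5534]
 [-0.1694  0.5885 -0.7905  0.1641]
 [ 0.2061 -0.7632 -0.6124  0.8896]
 [ 0.      0.      0.      1.    ]]
top [[353.3523   0.     251.6927]
 [  0.     353.3523 196.2542]
 [  0.       0.       1.    ]] -0.10754354394567722 [[ 0.0203 -0.9991  0.0377  0.0031]
 [-0.9933 -0.0244 -0.1129  0.5655]
 [ 0.1137 -0.0351 -0.9929  0.9249]
 [ 0.      0.      0.      1.    ]]
{'time_s': 0.1, 'joint_pos': array([-1.2393,  0.3794,  1.7347,  0.    ,  1.0285, -0.0333]), 'qd': array([ 0.0005, -0.0011, -0.0028,  0.0002, -0.0014, -0.0003]), 'joint_efforts': array([ -0.0008, -76.5032, -43.5296,   0.0651,   0.0399,  -0.    ]), 'position': array([ 0.2496, -0.6536,  0.2133]), 'tool_rot': array([-0.0005,  0.9834,  0.1814, -0.0001]), 'contact_force': array([-0.4129,  0.5471, -0.1362]), 'wrist_torque': array([-0.0093, -0.0425, -0.0108]), 'gripper_force': 0.0, 'width': 0.0915075433498498}
```

View pics/top0.png

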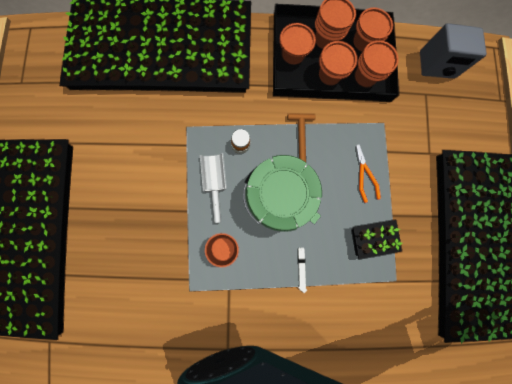

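View pics/side0.png

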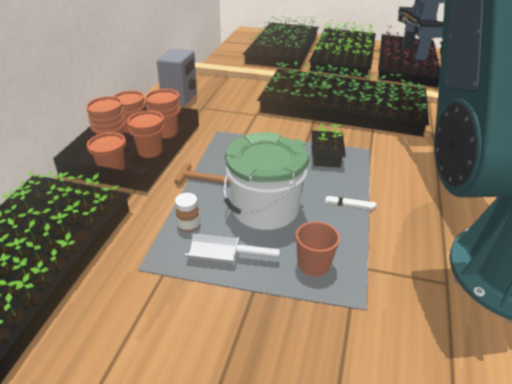

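```bash
cat > h.py <<'E'
import numpy as np,cv2
def ray(r,uv):
    K=r["camera_matrix"];T=r["camera_from_world"]
    p=cv2.undistortPoints(np.array(uv,float).reshape(-1,1,2),K,np.array([r["k1"],0,0,0,0.])).reshape(-1,2)
    # invert by fixed point is done by OpenCV (same radial model)
    d=np.c_[p,np.ones(len(p))]@T[:3,:3]; c=-T[:3,:3].T@T[:3,3]
    return c,d
def plane(r,uv,z):
    c,d=ray(r,uv); return c+d*((z-c[2])/d[:,2])[:,None]
def proj(r,P):
    T=r["camera_from_world"];q,_=cv2.Rodrigues(T[:3,:3])
    return cv2.projectPoints(np.array(P,float).reshape(-1,1,3),q,T[:3,3],r["camera_matrix"],np.array([r["k1"],0,0,0,0.]))[0].reshape(-1,2)
def mask(r):
    h=cv2.cvtColor(r["color"],cv2.COLOR_RGB2HSV)
    m=cv2.inRange(h,(50,60,60),(85,255,255))
    n,l,s,c=cv2.connectedComponentsWithStats(m)
    return h,l,s,c
E
python3 - <<'E'
import pickle,cv2,numpy as np
from h import *
np.set_printoptions(precision=4,suppress=True)
d=pickle.load(open("d0.pkl","rb"))
for n,pt in(("top",(285,192)),("side",(267,160))):
    r=d[n];h,l,s,c=mask(r);print(n,h[pt[1],pt[0]])
    k=l[pt[1],pt[0]];m=(l==k).astype(np.uint8);print(k,s[k],c[k])
    m=cv2.morphologyEx(m,cv2.MORPH_CLOSE,np.ones((5,5)))
    o=cv2.findContours(m,cv2.RETR_EXTERNAL,cv2.CHAIN_APPROX_NONE)[0]
    o=max(o,key=cv2.contourArea)[:,0]
    for z in(.154,.158,.162):
        P=plane(r,o,z)[:,:2]; 
        from scipy.optimize import least_squares
        f=least_squares(lambda q:np.hypot(*(P-q[:2]).T)-q[2],[*P.mean(0),.09],loss="soft_l1",f_scale=.001)
        print(z,f.x)
    R=np.hypot(*(P-f.x[:2]).T);A=np.degrees(np.arctan2(*(P-f.x[:2]).T[::-1]))
    i=R>f.x[2]+.007;print("tab",A[i].round())
    b=r["color"][:,:,::-1]
    x,y,w,hh=s[k][:4];cv2.imwrite(f"pics/{n}c.png",cv2.resize(b[y-8:y+hh+8,x-8:x+w+8],None,fx=6,fy=6,interpolation=cv2.INTER_CUBIC));print("crop",x-8,y-8)
E
```

```text
top [ 60  68 181]
4 [ 246  155   76   76 4453] [283.7251 192.9342]
0.154 [ 0.5626 -0.0559  0.0894]
0.158 [ 0.5621 -0.0554  0.089 ]
0.162 [ 0.5616 -0.0549  0.0886]
tab [-135. -134. -133. -132. -130. -128. -127. -125. -123. -122.]
crop 238 147
side [ 61  61 175]
79 [ 242  140   65   35 1141] [276.4242 159.028 ]
0.154 [ 0.5412 -0.0497  0.063 ]
0.158 [ 0.5399 -0.0436  0.0625]
0.162 [ 0.5387 -0.0376  0.062 ]
tab [-110. -111. -113. -114. -116. -117.  -88.   37.   36.   36.   36.   39.
   43.   45.   48.   49.   49.   50.   54.   55.   67.   68.   70.   71.
   72.   75.   77.   78. -127. -124. -122. -120. -119. -120. -117. -115.
 -112. -111.]
crop 234 132
```

View pics/topc.png

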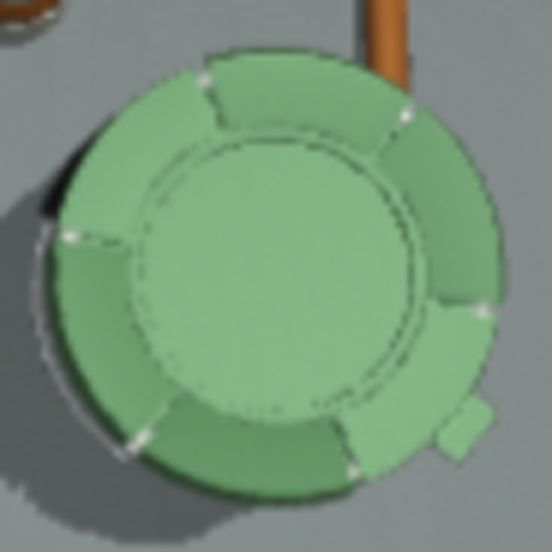

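View pics/sidec.png

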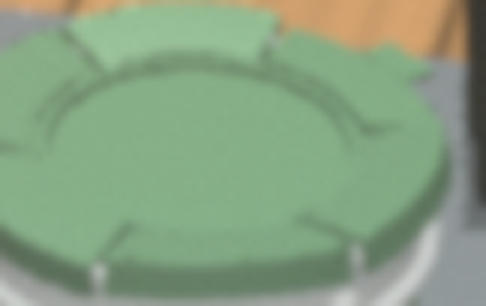

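Top crop: six sections with the slots' outer ends at (205,78), (407,115), (482,310), (353,470), (140,440) and (70,237). The tab is at (465,427). Sections 1 (lower right) and 4 (upper left) have the panel's brightness, so they may be home. The light could mislead here, so touch will decide. The side crop shows the same lid, with the far section brightest and clearly tilted.

```bash
cat > go.py <<'E'
import sys,numpy as np
from rig import robot
s=robot.sense();w,x,y,z=s["tool_rot"]
from scipy.spatial.transform import Rotation as Ro
R=Ro.from_quat([x,y,z,w]).as_matrix()
C=np.array([float(v) for v in open("c.txt").read().split()])
print("p",s["position"].round(4),"t",s["time_s"])
for k in range(6):
    a=C[2]+k*np.pi/3
    P=np.array([C[0]+.082*np.cos(a),C[1]+.082*np.sin(a),.160])
    print(k+1,P.round(3),"rows to z160:",((P-s["position"])@R*1000).round(1))
E
python3 - <<'E'
import pickle,numpy as np
from h import *
d=pickle.load(open("d0.pkl","rb"))
o=np.array([(205,78),(407,115),(482,310),(353,470),(140,440),(70,237)])/6+[238,147]-.4
P=plane(d["top"],o,.15)[:,:2];c=P.mean(0);q=P-c
print("c",c,np.hypot(*q.T),np.degrees(np.arctan2(q[:,1],q[:,0])))
a=np.arctan2(q[:,1],q[:,0]);s=np.angle(np.exp(6j*a).mean())/6; print("slot phase",np.degrees(s))
t=plane(d["top"],np.array([[465,427]])/6+[238,147],.154)[0,:2]-c;print("tab",np.hypot(*t),np.degrees(np.arctan2(t[1],t[0])))
f=plane(d["top"],np.array([[272,277]])/6+[238,147],.15);print("panel",f)
ss=np.array([(98,270),(357,250)])/6+[234,132]
print("side proj slots",proj(d["side"],np.c_[P,np.full(6,.15)]).round(1),ss, "panelc",proj(d["side"],[[*c,.15]]))
az=np.degrees(s)+30
az+=60*round((np.degrees(np.arctan2(t[1],t[0]))-az)/60)
open("c.txt","w").write(f"{c[0]} {c[1]} {np.radians(az)}");print(az)
E
python3 go.py
```

```text
c [ 0.56327825 -0.05636689] [0.08393506 0.08395385 0.08351247 0.08323558 0.08580483 0.08354328] [  20.75827121  -38.38695389  -98.6020721  -158.12544101  141.52653213
   81.31318476]
slot phase 21.413973756848556
tab 0.09701845095370312 -128.59279903463474
panel [[ 0.56099565 -0.05536557  0.15      ]]
side proj slots [[227.9 157.4]
 [244.3 139.6]
 [280.4 138. ]
 [304.  153.8]
 [291.9 174.3]
 [250.5 176. ]] [[250.33333333 177.        ]
 [293.5        173.66666667]] panelc [[266.47970178 155.74341598]]
-128.58602624315145
p [ 0.2496 -0.6536  0.2133] t 0.1
1 [ 0.512 -0.12   0.16 ] rows to z160: [ 435.5 -404.3   53.8]
2 [ 0.593 -0.133  0.16 ] rows to z160: [ 506.8 -364.    53.7]
3 [ 0.644 -0.069  0.16 ] rows to z160: [ 577.5 -405.6   53.8]
4 [0.614 0.008 0.16 ] rows to z160: [ 576.7 -487.6   53.9]
5 [0.533 0.02  0.16 ] rows to z160: [ 505.4 -528.    53.9]
6 [ 0.482 -0.044  0.16 ] rows to z160: [ 434.7 -486.3   53.9]
```

Both views agree to about 1 px, and the tab radius (97 mm) and slot radius (84 mm) fit the given sizes. Moving over section 1, fingers shut.

```bash
python3 -m handwheel '[[30,-28,0,0],[66,-61,0,0],[102,-95,0,0],[138,-128,0,0],[174,-161,0,0],[210,-195,0,0],[246,-228,0,0],[282,-262,0,0],[318,-295,0,0],[354,-329,0,0]]' 0; python3 go.py
```

```text
time_s: 1.1
position: [0.4635, -0.2184, 0.214]
tool_rot: [0.0, 0.983, 0.181, 0.0]
contact_force: [0.8, -1.0, 0.2]
width: 0.014
gripper_force: 0.0
p [ 0.4635 -0.2184  0.214 ] t 1.1
1 [ 0.512 -0.12   0.16 ] rows to z160: [ 80.4 -74.2  54. ]
2 [ 0.593 -0.133  0.16 ] rows to z160: [151.8 -33.8  54. ]
3 [ 0.644 -0.069  0.16 ] rows to z160: [222.4 -75.5  54. ]
4 [0.614 0.008 0.16 ] rows to z160: [ 221.6 -157.5   54. ]
5 [0.533 0.02  0.16 ] rows to z160: [ 150.3 -197.8   54. ]
6 [ 0.482 -0.044  0.16 ] rows to z160: [  79.6 -156.2   54. ]
```

```bash
python3 -m handwheel '[[30,-28,0,0],[60,-56,10,0],[80,-74,20,0],[80,-74,30,0],[80,-74,38,0],[80,-74,42,0],[80,-74,42,0]]' 0; python3 go.py
```

```text
time_s: 1.8
position: [0.5108, -0.1233, 0.1714]
tool_rot: [-0.0, 0.984, 0.181, -0.0]
contact_force: [-0.0, 0.1, -0.3]
width: 0.0005
gripper_force: 0.0
p [ 0.5108 -0.1233  0.1714] t 1.8
1 [ 0.512 -0.12   0.16 ] rows to z160: [ 2.3 -2.2 11.4]
2 [ 0.593 -0.133  0.16 ] rows to z160: [73.7 38.1 11.3]
3 [ 0.644 -0.069  0.16 ] rows to z160: [144.3  -3.6  11.3]
4 [0.614 0.008 0.16 ] rows to z160: [143.5 -85.6  11.3]
5 [0.533 0.02  0.16 ] rows to z160: [  72.1 -125.9   11.4]
6 [ 0.482 -0.044  0.16 ] rows to z160: [  1.5 -84.2  11.5]
```

Descend gently on section 1, 1 mm per row.

```bash
python3 -m handwheel '[[2,-2,3,0],[2,-2,6,0],[2,-2,8,0],[2,-2,10,0],[2,-2,11,0],[2,-2,12,0],[2,-2,13,0],[2,-2,13,0]]' 0
```

```text
time_s: 2.6
position: [0.5125, -0.12, 0.1588]
tool_rot: [-0.0, 0.983, 0.181, -0.0]
contact_force: [-0.7, -0.0, -0.5]
width: 0.0006
gripper_force: 0.0
```

```bash
python3 -m handwheel '[[0,0,1,0],[0,0,2,0],[0,0,3,0],[0,0,3,0]]' 0;  python3 -m handwheel '[[0,0,0.5,0],[0,0,1,0],[0,0,1.5,0],[0,0,1.5,0]]' 0
```

```text
time_s: 3.0
position: [0.5125, -0.1201, 0.1558]
tool_rot: [-0.0, 0.983, 0.181, -0.0]
contact_force: [-0.4, -0.7, 0.5]
width: 0.0004
gripper_force: 0.0
time_s: 3.4
position: [0.5125, -0.12, 0.1544]
tool_rot: [-0.0, 0.983, 0.181, -0.0]
contact_force: [-0.2, 0.5, -0.0]
width: 0.0003
gripper_force: 0.0
```

Section 1 is home, with nothing touched at 154.4 mm. Next is section 2: up, over, then down.

```bash
python3 -m handwheel '[[0,0,-10,0],[0,0,-20,0],[35,20,-20,0],[71,40,-20,0],[71,40,-16,0],[71,40,-12,0],[71,40,-9,0],[71,40,-7,0],[71,40,-5,0],[71,40,-5,0]]' 0; python3 -m handwheel '[[0,0,1,0],[0,0,2,0],[0,0,3,0],[0,0,3,0]]' 0;python3 go.py|head -3
```

```text
time_s: 4.4
position: [0.5926, -0.1322, 0.1599]
tool_rot: [0.0, 0.983, 0.181, -0.0]
contact_force: [-1.4, -0.6, 2.5]
width: 0.0003
gripper_force: 1.2
time_s: 4.8
position: [0.5928, -0.1322, 0.1567]
tool_rot: [0.0, 0.983, 0.181, 0.0]
contact_force: [0.2, -0.8, 0.5]
width: 0.0007
gripper_force: 0.2
p [ 0.5928 -0.1322  0.1567] t 4.8
1 [ 0.512 -0.12   0.16 ] rows to z160: [-71.2 -39.7  -3.3]
2 [ 0.593 -0.133  0.16 ] rows to z160: [ 0.2  0.6 -3.3]
```

Contact came at 160 mm and vanished by 156.7 mm, so it snapped. Press on to the seat to confirm.

```bash
python3 -m handwheel '[[0,0,1,0],[0,0,2,0],[0,0,3,0],[0,0,3,0]]' 0; python3 -m handwheel '[[0,0,-10,0],[0,0,-21,0],[35,-20,-21,0],[71,-41,-21,0],[71,-41,-17,0],[71,-41,-14,0],[71,-41,-11,0],[71,-41,-9,0],[71,-41,-7,0],[71,-41,-7,0]]' 0; python3 go.py|head -4
```

```text
time_s: 5.2
position: [0.5931, -0.132, 0.1541]
tool_rot: [-0.0, 0.983, 0.181, -0.0]
contact_force: [-6.2, 1.1, 13.4]
width: 0.0004
gripper_force: 6.6
time_s: 6.2
position: [0.6446, -0.0691, 0.1609]
tool_rot: [0.0, 0.983, 0.181, -0.0]
contact_force: [-4.8, 0.0, 6.7]
width: 0.0004
gripper_force: 3.6
p [ 0.6446 -0.0691  0.1609] t 6.2
1 [ 0.512 -0.12   0.16 ] rows to z160: [-142.1    0.8    0.9]
2 [ 0.593 -0.133  0.16 ] rows to z160: [-70.6  41.1   0.9]
3 [ 0.644 -0.069  0.16 ] rows to z160: [-0.  -0.6  0.9]
```

```bash
python3 -m handwheel '[[0,0,1,0],[0,0,2,0],[0,0,3,0],[0,0,4,0],[0,0,4,0]]' 0; python3 -m handwheel '[[0,0,1,0],[0,0,2,0],[0,0,2.6,0],[0,0,2.6,0]]' 0
```

```text
time_s: 6.7
position: [0.6453, -0.0692, 0.1572]
tool_rot: [0.0, 0.983, 0.181, 0.001]
contact_force: [0.9, -1.8, 4.0]
width: 0.001
gripper_force: 1.9
time_s: 7.1
position: [0.6447, -0.0687, 0.1542]
tool_rot: [0.0, 0.983, 0.181, -0.0]
contact_force: [-2.0, -2.0, 8.4]
width: 0.0006
gripper_force: 4.0
```

Section 3 is home and solid at 154.2 mm. On to section 4.

```bash
python3 -m handwheel '[[0,0,-10,0],[0,0,-21,0],[0,-40,-21,0],[-1,-81,-21,0],[-1,-81,-17,0],[-1,-81,-14,0],[-1,-81,-11,0],[-1,-81,-9,0],[-1,-81,-7,0],[-1,-81,-7,0]]' 0; python3 -m handwheel '[[0,0,1,0],[0,0,2,0],[0,0,3,0],[0,0,4,0],[0,0,4,0]]' 0; python3 -m handwheel '[[0,0,1,0],[0,0,2,0],[0,0,2.8,0],[0,0,2.8,0]]' 0;python3 go.py
```

```text
time_s: 8.1
position: [0.615, 0.0064, 0.1605]
tool_rot: [-0.0, 0.983, 0.181, -0.0]
contact_force: [-0.2, 0.2, -0.0]
width: 0.0006
gripper_force: 0.0
time_s: 8.6
position: [0.6149, 0.0069, 0.1567]
tool_rot: [-0.0, 0.983, 0.181, -0.0]
contact_force: [-0.3, 0.1, -0.9]
width: 0.0002
gripper_force: 0.0
time_s: 9.0
position: [0.615, 0.0069, 0.1542]
tool_rot: [-0.0, 0.983, 0.181, -0.0]
contact_force: [-1.5, -0.2, 4.2]
width: 0.0005
gripper_force: 1.7
p [0.615  0.0069 0.1542] t 9.0
1 [ 0.512 -0.12   0.16 ] rows to z160: [-141.6   82.3   -5.8]
2 [ 0.593 -0.133  0.16 ] rows to z160: [-70.2 122.6  -5.8]
3 [ 0.644 -0.069  0.16 ] rows to z160: [ 0.4 81.  -5.8]
4 [0.614 0.008 0.16 ] rows to z160: [-0.3 -1.  -5.8]
5 [0.533 0.02  0.16 ] rows to z160: [-71.7 -41.4  -5.8]
6 [ 0.482 -0.044  0.16 ] rows to z160: [-142.3    0.3   -5.8]
```

Section 4 was already home, solid at 154.2 mm. On to sections 5 and 6.

```bash
python3 -m handwheel '[[0,0,-10,0],[0,0,-21,0],[-36,-21,-21,0],[-72,-41,-21,0],[-72,-41,-17,0],[-72,-41,-14,0],[-72,-41,-11,0],[-72,-41,-9,0],[-72,-41,-7,0],[-72,-41,-7,0]]' 0; python3 -m handwheel '[[0,0,1,0],[0,0,2,0],[0,0,3,0],[0,0,4,0],[0,0,4,0]]' 0; python3 -m handwheel '[[0,0,1,0],[0,0,2,0],[0,0,2.8,0],[0,0,2.8,0]]' 0;python3 go.py|tail -2
```

```text
time_s: 10.0
position: [0.5339, 0.0195, 0.1611]
tool_rot: [-0.0, 0.983, 0.181, 0.0]
contact_force: [-0.2, 1.2, 3.0]
width: 0.0006
gripper_force: 1.4
time_s: 10.5
position: [0.5339, 0.0198, 0.1574]
tool_rot: [-0.0, 0.983, 0.181, 0.0]
contact_force: [-0.5, 4.1, 5.3]
width: 0.0003
gripper_force: 2.4
time_s: 10.9
position: [0.5333, 0.0194, 0.1542]
tool_rot: [0.0, 0.983, 0.181, -0.0]
contact_force: [-0.8, -0.7, 2.9]
width: 0.0002
gripper_force: 1.5
5 [0.533 0.02  0.16 ] rows to z160: [ 0.2 -0.6 -5.8]
6 [ 0.482 -0.044  0.16 ] rows to z160: [-70.4  41.1  -5.7]
```

```bash
python3 -m handwheel '[[0,0,0.5,0],[0,0,0.5,0]]' 0; python3 -m handwheel '[[0,0,-10,0],[0,0,-21,0],[-35,21,-21,0],[-70,41,-21,0],[-70,41,-17,0],[-70,41,-14,0],[-70,41,-11,0],[-70,41,-9,0],[-70,41,-7,0],[-70,41,-7,0]]' 0; python3 -m handwheel '[[0,0,1,0],[0,0,2,0],[0,0,3,0],[0,0,4,0],[0,0,4,0]]' 0; python3 -m handwheel '[[0,0,1,0],[0,0,2,0],[0,0,2.8,0],[0,0,2.8,0]]' 0;python3 go.py|tail -1
```

```text
time_s: 11.1
position: [0.5333, 0.0194, 0.1541]
tool_rot: [0.0, 0.983, 0.181, -0.0]
contact_force: [-2.7, 0.3, 10.0]
width: 0.0003
gripper_force: 4.9
time_s: 12.1
position: [0.4828, -0.0433, 0.1609]
tool_rot: [-0.0, 0.983, 0.182, -0.0]
contact_force: [-2.9, 1.7, 7.5]
width: 0.0005
gripper_force: 3.8
time_s: 12.6
position: [0.4824, -0.0434, 0.1566]
tool_rot: [-0.0, 0.983, 0.182, -0.0]
contact_force: [-0.2, 0.3, -0.3]
width: 0.0006
gripper_force: 0.0
time_s: 13.0
position: [0.4826, -0.0437, 0.1542]
tool_rot: [-0.0, 0.983, 0.181, 0.0]
contact_force: [-2.0, 1.2, 6.3]
width: 0.0003
gripper_force: 3.2
6 [ 0.482 -0.044  0.16 ] rows to z160: [-0.5  0.3 -5.8]
```

Section 6 is home. Lift and retreat towards the start, then look.

```bash
python3 -m handwheel '[[0,0,-10,0],[0,0,-30,0],[0,0,-60,0],[-30,30,-75,0],[-60,60,-75,0],[-90,90,-75,0],[-120,120,-75,0],[-150,150,-75,0],[-180,180,-75,0],[-210,210,-75,0]]' 0; python3 -m handwheel '[[-30,30,0,0],[-60,60,0,0],[-90,90,0,0],[-120,120,0,0],[-120,120,0,0],[-120,120,0,0]]' 0
python3 - <<'E'
from rig import robot
import cv2,pickle,numpy as np
from h import *
d=pickle.load(open("d0.pkl","rb"));out=[]
for n,(x,y,w,h) in(("top",(234,140,100,100)),("side",(210,125,115,100))):
    b=robot.get_image(n);
    if n=="top":
        D=cv2.absdiff(b["color"],d[n]["color"]).max(2)[:300];print("changed px bbox",cv2.boundingRect((D>40).astype(np.uint8)))
    out.append(cv2.resize(b["color"][y:y+h,x:x+w,::-1],(400,400),interpolation=cv2.INTER_CUBIC))
    cv2.imwrite(f"pics/{n}1.png",b["color"][:,:,::-1])
cv2.imwrite("pics/after.png",np.hstack(out))
E
```

```text
time_s: 14.0
position: [0.3602, -0.3165, 0.2297]
tool_rot: [0.0, 0.983, 0.181, 0.0]
contact_force: [0.2, -0.2, 0.2]
width: 0.0004
gripper_force: 0.0
time_s: 14.6
position: [0.2914, -0.4702, 0.2291]
tool_rot: [-0.0, 0.984, 0.181, -0.0]
contact_force: [-0.1, 0.7, -0.6]
width: 0.0003
gripper_force: 0.0
changed px bbox (246, 155, 266, 145)
```

View pics/after.png

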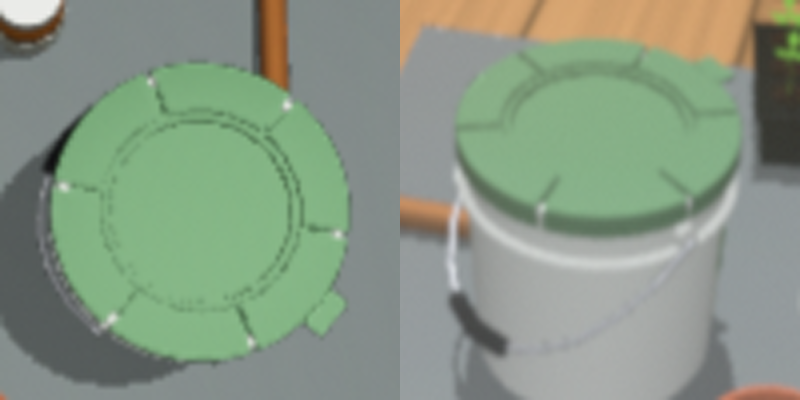

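View pics/top1.png

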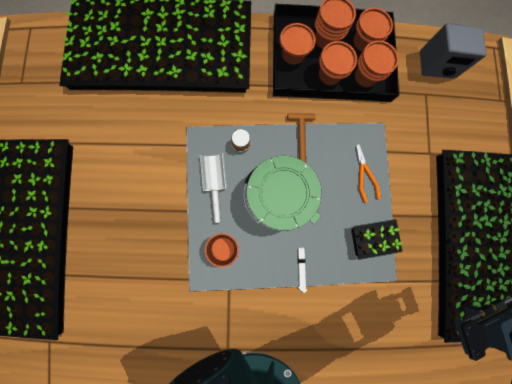

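The after pictures show all six sections evenly bright and the rim level. The pail is still at about (284,193), the tab at (315,217), and everything else is where it was.

```bash
python3 -c "
from rig import robot
print(robot.job_done())"
```

```text
the job is handed in; nothing more can be done
None
```

All six lid sections are snapped home and the rim is level: I pressed 2, 3, 5 and 6, while 1 and 4 were already shut when checked; the pail and everything else look unmoved, and the job was handed in at about 15 s.

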